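# Clamp a heat sink onto its circuit board

### The arm

A 7-joint arm with a two-finger parallel gripper is mounted at the origin on the work surface. World frame = base frame: x ahead of the robot, y to its left, z up, the work surface at z = 0. Lengths are in m, angles in rad, forces in N, time in s.
With the tool pointing down it reaches from about 0.425 to 0.875 m from the base axis. Payload 4.7 kg.
Tool frame: the origin (TCP) lies midway between the tips of the shut fingers; the grasp point (between the pads) lies 19 mm behind it (ctrl.grip_point_offset is the distance from the TCP to the grasp point, in m); z points along the fingers, y is the line along which they close (so a half turn about z gives the same grasp; the last joint's range is limited). The gripper opens to 87 mm and grips with 3 to 60 N. Pads are 19 mm wide; open, the fingers measure 117 mm over their backs; the gripper's body (75 mm by 190 mm) begins 51 mm behind the grasp point.
Start: joints at [1.361, 0.321, -0.07, 1.45, 0.023, 1.371, -0.057], TCP at [0.144, -0.634, 0.223] pointing down, gripper open.
Joint ranges: [-2.86, 2.86], [-0.3, 2.09], [-1.38, 1.24], [0.06, 2.45], [-1.56, 4.7], [0.09, 2.05], [-2.69, 2.69]. Speed limits (rad/s): [2.57, 2.57, 3.14, 3.14, 3.14, 3.14, 3.14].

### API

Orientations are given as a rotation vector (axis times angle).
In Python, from bench import ctrl gives the robot as it stands.
- The arm moves only by the tool move_arm, never from a script. Its argument "increments" is text: rows parted by semicolons, each of 7 numbers parted by spaces: the shift along the world's x, y, z in mm, then the turn, a rotation vector about the world's x, y, z in degrees, then the closure in counts, from 0 (fully open) to 255 (shut). A call has exactly 8 rows; each row shifts and turns the commanded pose from where the row before left it; what a row does not reach is not made up. A row lasts 1/12 s, in which the tool goes at most 41.7 mm and 7.16 degrees, less where a joint would pass 70% of its speed; a pose out of reach is approached as far as the arm can. A call with a gripper value outside its range is refused whole. The fingers move at their own pace and stop on an object; "grip_force" is the grip in N (left out, the last holds). Time passes only in rows, so rows that do not move let the fingers close, or fill a call up. It gives the time, the measured TCP pose, the force, the opening and the grip force at its end, in the units of the state.
- ctrl.get_state(): the state, without advancing time (a new reading comes with each control period).
- ctrl.get_image(name): name is "scene" or "top" or "wrist"; returns a dict with "frame" (480x640x3 uint8, red, green, blue), "depth" (480x640 float32, m along the optical axis (not along the pixel's ray), 0 where there is no reading), "fx", "fy", "cx", "cy" (pixels), "k1" (the pictures are not rectified: a ray, as slopes to the right and down, at radius r is drawn at 1 + k1 r^2 times it, then the intrinsics apply), "position" and "orientation" of the camera in the world. Camera axes: x right, y down, z forward; pixel columns grow to the right and rows downward; lengths in m; the calibration is good to about 2 mm. A picture is of the moment at which its call begins.
- ctrl.close_job(): hands the job in; it is judged then, once.
Trained networks look in a picture, given as the dict that the camera call returned (one of the last four; its "shot" number tells which), for a name from the list of things; names that differ only in an ending like _2 or _b are one class to them, and where a whole thing is asked for, a point or a joint stands for the part that bears it (a point fixed in the world has none). Each returns a list of dicts, best first, with "score" (0 to 1); they miss things now and then, are a little off and sometimes report something else, mostly with a low value. They report only what shows in the picture. A call takes as long as a camera call. They do not tell look-alikes from the thing itself.
- ctrl.find_in(target, picture): "centre" ([x, y, z] in m, in world coordinates, good to about 4 mm: the middle of the surface that is visible of it).
- ctrl.silhouettes(target, picture): "region" (480x640 bool, what is visible of it).
The state is a dict: "time": time; "joint_positions": joint angles; "qd": joint speeds; "joint_torque": joint torques, N m; "position": TCP position; "tool_rot": TCP orientation; "ft_force": force on the tool from outside, world axes, zero at the start; "torque": the same for the moment, N m; "grip_width": opening from 0.0 (shut) to 1.0 (fully open); "grip_force": force on a finger pad.
Only numpy, scipy, OpenCV 4.12 (cv2) and the standard library are available. Lean on these libraries where they do the work, as an engineer would, in place of code of your own. Each camera call takes 0.05 s, during which the arm holds its last target. There are 200 camera calls.

### The job

Clamp the heat sink down onto its board: slide the clamp's free jaw down its upright bar by pressing on it from above close to the bar, until its pad meets the heat sink and the jaw tilts and binds on the bar. Only then screw the handle tight, at least a quarter turn clockwise seen from above, and let go. Leave the heat sink where it is under the pad and do not disturb the other things on the bench.

Things in the scene. Friction and masses are not known exactly. Their poses are not given: they have to be found in the camera images.
- clamp: Steel clamp stand bolted to the bench: a dark base plate 90 x 200 x 12 mm (x, y, z), with an upright bright steel bar 10 x 20 mm at its y = +50 mm, whose top is 158 mm above the origin. Origin: centre of the plate's underside. The free jaw reaches from the bar towards the plate's -y end. It stands on a 3 mm grid mat, at any yaw up to 0.6 rad either way.
- anvil (a point): Point on the base plate's top straight under the clamp's screw, 100 mm from the bar's centre; the heat sink stands here.
- push_spot (a point): Where to press: on the flat top of the jaw's steel arm (22 mm wide), 38 mm from the bar's centre towards the screw; 28 mm clear of the bar and some 30 mm clear of the handle's sweep. Its axes are the tilting jaw's: y points from the screw to the bar, z up. The bar's top ends about 60 mm above this height once the pad is on the work; the handle's top is 55 mm above it.
- jaw (a joint): Travel of the free jaw down the bar, in m: 0 = top, grows downwards, 0.075 = stop. It stays where it is left; level, it slides down under a push of about 3 to 4 N. Its pad meets the heat sink at about 0.052; a further 6 mm tilts it until it binds.
- jaw_arm (a joint): Tilt of the free jaw on the bar, in rad: 0 = level; grows as the screw end rises relative to the bar end. It tilts when the pad is on the work and the jaw is pressed near the bar (about 6 to 11 N); at 0.05 to 0.06 it jams on the bar and the force rises steeply: press on to 15 to 20 N. It stays tilted when let go.
- foot: Round rubber pad, 26 mm across, at the lower end of the screw spindle; it gives by 1 mm per 15 N. Origin: centre of its underside.
- handle (a joint): Angle of the screw handle in rad; grows clockwise seen from above, which tightens: the spindle goes down 1 mm per rad. 3.5 = stop. Starts between 0 and 0.4. Once the jaw has bound, the pad's force grows by about 7 N per rad, starting from some 10 N. It resists with about 0.1 N m and stays where it is left.
- handle_grip (a point): Centre of the black T-handle on top of the screw spindle: a bar 64 mm long (its x), 12 mm wide (its y), 16 mm high, turning about its z. It lies straight over the pad, 90 mm above its underside and 46 mm above the arm's top. It can be pinched across its 12 mm from above or pushed round by an end.
- sink_top (a point): Centre of the top face of the work: a finned aluminium heat sink 48 x 48 mm on a green circuit board 68 x 68 mm, 40 mm high in all, 0.22 kg, loose on the base plate. Its flat middle land is 48 x 28 mm.
- motor_a: Small silver motor, 33 mm across, 34 mm high, standing on the mat beside the clamp. Bystander. Origin: centre of the underside.
- motor_b: A second such motor. Bystander.
- spool: Grey wire spool, 60 mm across, 32 mm high. Bystander. Origin: centre of the underside.
- sprayer: Clear bottle, 48 mm across, 150 mm high. Bystander. Origin: centre of the underside.
- flux_tin: Low brass tin with a pale lid, 62 mm across, 24 mm high. Bystander. Origin: centre of the underside.
- cutters: Side cutters with orange handles, about 130 mm long, lying flat. Bystander. Origin: near the pivot.
- driver: Screwdriver, 160 mm long, lying flat. Bystander. Origin: on its shaft line.
Mind the look-alikes: they are no part of the job. What is shaped like the clamp but green is not meant.

How it is judged:
By the outcome, as a careful person would: the job done as asked, in the order asked, and still so for the second after the job is handed in, with the robot touching nothing.
It also fails if it takes over 64 s, if anything falls off the work surface, if the arm or the gripper's body presses on something with over 40 N, if the wrist force passes 120 N, or if a joint passes its speed limit or range.

## Working session

There is one attempt and no reset: what is moved stays moved. The work goes in short steps, Python scripts to look and compute and a tool call to move; the robot and the scene stay as the last step left them, time stands still between calls to the robot, and variables do not carry over. Pictures are saved under pics/ and viewed, at most 10 in all, crops included, and the job is handed in when it is done.

Besides the shell and the picture viewer there is one more tool, called after "Request:" as a command line: name --argument value ..., lists and objects as JSON in quotes. move_arm: Moves the arm, as the interface text tells. Its arguments: {"type":"object","properties":{"increments":{"type":"string"},"grip_force":{"type":"number"}},"required":["increments"]}

```bash
mkdir -p pics
cat > h.py <<'E'
import numpy as np, cv2
from scipy.spatial.transform import Rotation as R
from bench import ctrl
def rot(p):
    o=np.array(p['orientation'],float)
    return o if o.shape==(3,3) else R.from_rotvec(o).as_matrix()
def cloud(p):
    v,u=np.mgrid[0:480,0:640]
    K=np.array([[p['fx'],0,p['cx']],[0,p['fy'],p['cy']],[0,0,1]])
    n=cv2.undistortPoints(np.stack([u,v],-1).reshape(-1,1,2).astype(np.float32),K,np.array([p['k1'],0,0,0,0.])).reshape(480,640,2)
    d=p['depth']; c=np.dstack([n[...,0]*d,n[...,1]*d,d])
    w=c@rot(p).T+np.array(p['position']); w[d==0]=np.nan
    return w
def save(p,n): cv2.imwrite('pics/'+n,p['frame'][...,::-1])
E
python3 - <<'E'
from h import *
for n in ('scene','top'):
    p=ctrl.get_image(n); save(p,n+'1.png'); print(n,p['position'],p['orientation'])
    for t in ('clamp','jaw_arm','handle','handle_grip','push_spot','sink_top','foot','motor_a','spool','sprayer','flux_tin','cutters','driver'):
        print(t,[(np.round(d['centre'],3).tolist(),round(d['score'],2)) for d in ctrl.find_in(t,p)])
print(ctrl.get_state())
E
```

```text
scene [1.13262717 0.2683948  1.24983347] [-1.56917529 -2.25068265  0.68213416]
clamp [([0.581, 0.016, 0.017], 0.92), ([0.213, 0.407, 0.012], 0.78)]
jaw_arm [([0.581, -0.01, 0.144], 0.69), ([0.439, 0.416, 0.023], 0.16)]
handle [([0.587, -0.049, 0.198], 0.72), ([0.214, 0.351, 0.208], 0.55)]
handle_grip [([0.586, -0.052, 0.195], 0.7), ([0.216, 0.353, 0.204], 0.65)]
push_spot [([0.578, -0.005, 0.146], 0.94), ([0.581, 0.016, 0.018], 0.69), ([0.22, 0.396, 0.152], 0.65)]
sink_top [([0.586, -0.041, 0.036], 0.67)]
foot [([0.478, 0.055, 0.027], 0.63)]
motor_a [([0.671, -0.023, 0.032], 0.6), ([0.482, 0.057, 0.027], 0.59)]
spool [([0.453, -0.396, 0.033], 0.8), ([0.584, 0.021, 0.016], 0.5)]
sprayer [([0.724, 0.277, 0.102], 0.87)]
flux_tin [([0.587, -0.046, 0.035], 0.66), ([0.332, -0.395, 0.022], 0.61), ([0.584, -0.049, 0.192], 0.43), ([0.44, 0.415, 0.021], 0.27)]
cutters [([0.626, 0.404, 0.012], 0.94), ([0.455, -0.395, 0.037], 0.44), ([0.437, 0.418, 0.023], 0.44), ([0.588, -0.048, 0.2], 0.38), ([0.578, -0.01, 0.144], 0.16)]
driver [([0.438, 0.418, 0.022], 0.87)]
top [0.3218326  0.00766084 1.12800
[... 944 characters left out ...]
rray([ 1.36109916,  0.32097861, -0.070126  ,  1.45050031,  0.022604  ,
        1.37078018, -0.05690006]), 'qd': array([-6.07051002e-04,  2.41540256e-04,  2.69326924e-05,  3.51734512e-04,
        1.03673311e-03, -1.82080587e-03,  8.00777870e-04]), 'joint_torque': array([-3.53688920e-04, -4.91090870e+01, -4.03283536e-01, -3.12759984e+01,
       -6.36405009e-02,  3.37739883e-02,  7.36536003e-05]), 'position': array([ 0.14425336, -0.63381881,  0.22260047]), 'tool_rot': array([ 3.12181269e+00,  3.50861995e-01, -3.93579081e-05]), 'ft_force': array([-0.0824138 , -0.248872  , -0.04227233]), 'torque': array([-0.02344787, -0.02297611, -0.04297949]), 'grip_force': 0.0, 'grip_width': 0.9978588515424315}
```

View pics/scene1.png

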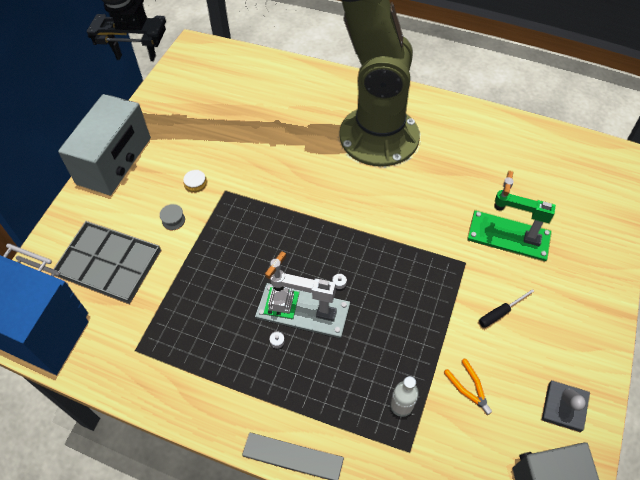

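View pics/top1.png

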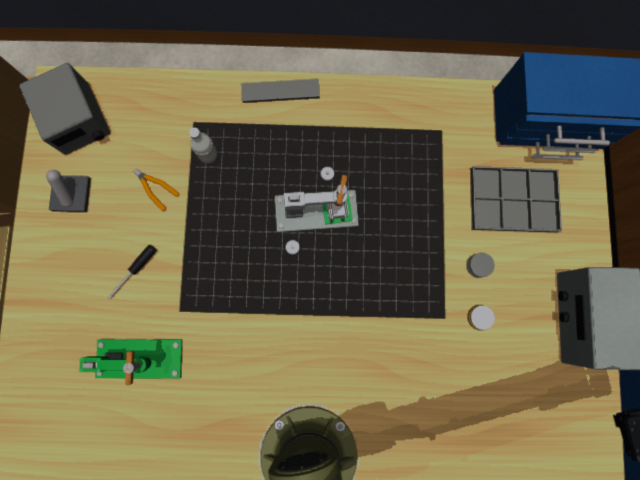

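The scene view shows the steel clamp near (300,300), bar end to the right. The top view shows it at (315,208), with the bar at (294,200) and the orange T-handle at (341,190). The green look-alike is far off at (130,360). Next I measure the geometry from depth.

Run:
```python
from h import *
for n in ('top','scene'):
    p=ctrl.get_image(n); w=cloud(p); X,Y,Z=w[...,0],w[...,1],w[...,2]
    f=p['frame'].astype(int); roi=(abs(X-.575)<.13)&(abs(Y-.01)<.15)
    hsv=cv2.cvtColor(p['frame'],cv2.COLOR_RGB2HSV)
    def rep(l,m):
        q=np.stack([X[m],Y[m]],-1)
        if len(q)<4: print(l,len(q)); return
        r=cv2.minAreaRect((q*1000).astype(np.float32)); c=q.mean(0); e=np.linalg.svd(q-c,full_matrices=False)[2][0]
        print(n,l,len(q),'mean',c.round(4),'z',np.median(Z[m]).round(4),'rect',np.round(r[0],1),np.round(r[1],1),'ang %.1f'%np.degrees(np.arctan2(e[1],e[0])))
    rep('plate',roi&(Z>.008)&(Z<.018)&(hsv[...,1]<60)&(f.sum(-1)>200))
    rep('armtop',roi&(Z>.135)&(Z<.152))
    rep('155-175',roi&(Z>.152)&(Z<.18))
    rep('handle',roi&(Z>.18)&(Z<.23))
    rep('orange',roi&(Z>.17)&(hsv[...,1]>120))
    rep('pcb',roi&(Z<.03)&(hsv[...,1]>120)&(hsv[...,0]>45)&(hsv[...,0]<80))
    print(np.histogram(Z[roi&(Z>.09)],bins=np.arange(.09,.23,.005)))
```

```text
top plate 1171 mean [0.5592 0.013 ] z 0.0154 rect [563.3  -5.4] [173.2 216. ] ang -84.1
top armtop 600 mean [0.5723 0.0105] z 0.1443 rect [574.5   2.9] [ 30.2 137.4] ang 95.9
top 155-175 52 mean [0.5694 0.0488] z 0.1617 rect [570.   49.8] [10.5 19.3] ang -83.9
top handle 205 mean [ 0.5785 -0.0499] z 0.1975 rect [579.3 -50.1] [18.9 62.1] ang 169.1
top orange 115 mean [ 0.579  -0.0499] z 0.1977 rect [579.2 -49.9] [11.7 62.2] ang 169.1
top pcb 199 mean [ 0.5645 -0.051 ] z 0.0217 rect [575.6 -50.1] [60.5 66.8] ang 102.6
(array([  0,   1,   5,  14,   9,  10,  20,  26,  27,  42, 353, 204,   1,
        13,  38,   1,   0,   0,   3,   4,  18, 170,  10,   0,   0,   0,
         0,   0]), array([0.09 , 0.095, 0.1  , 0.105, 0.11 , 0.115, 0.12 , 0.125, 0.13 ,
       0.135, 0.14 , 0.145, 0.15 , 0.155, 0.16 , 0.165, 0.17 , 0.175,
       0.18 , 0.185, 0.19 , 0.195, 0.2  , 0.205, 0.21 , 0.215, 0.22 ,
       0.225, 0.23 ]))
scene plate 1728 mean [0.5816 0.0163] z 0.0142 rect [569.9   3.8] [247.  266.2] ang 101.1
scene armtop 678 mean [0.5761 0.007 ] z 0.1429 rect [573.3   3.6] [ 34.9 135.2] ang 96.0
scene 155-175 91 mean [0.5735 0.0196] z 0.1598 rect [574.6   2.1] [ 12.3 114.8] ang 97.4
scene handle 245 mean [ 0.582  -0.0495] z 0.195 rect [580.5 -50.3] [19.6 63. ] ang -11.3
scene orange 141 mean [ 0.5827 -0.0497] z 0.1955 rect [580.7 -50.7] [12.8 63.1] ang -11.8
scene pcb 279 mean [ 0.5869 -0.044 ] z 0.0202 rect [577.7 -51. ] [70.2 68.7] ang 116.5
(array([  0,   2,  17,  35,  35,  27,  50,  77,  79, 107, 430, 132,  24,
        32,  35,   7,   1,   1,  17,  28,  77, 112,  11,   0,   0,   0,
         0,   0]), array([0.09 , 0.095, 0.1  , 0.105, 0.11 , 0.115, 0.12 , 0.125, 0.13 ,
       0.135, 0.14 , 0.145, 0.15 , 0.155, 0.16 , 0.165, 0.17 , 0.175,
       0.18 , 0.185, 0.19 , 0.195, 0.2  , 0.205, 0.21 , 0.215, 0.22 ,
       0.225, 0.23 ]))
```

Yaw is +5.9°, the bar is at (0.570, 0.050) and the screw at (0.580, -0.050), 100 mm apart as specified. The arm top is at z≈0.144. I'll move above the push spot with the fingers shut.

Request:
move_arm --increments "18 27 6 0 0 3.46 255;18 27 6 0 0 3.46 255;18 27 6 0 0 3.46 255;18 27 6 0 0 3.46 255;18 27 6 0 0 3.46 255;18 27 6 0 0 3.46 255;18 27 6 0 0 3.46 255;18 27 6 0 0 3.46 255" --grip_force 30

```text
time: 2.17
position: [0.2889, -0.4164, 0.2711]
tool_rot: [2.945, 1.091, -0.0]
ft_force: [1.3, -0.3, -0.7]
grip_width: 0.48
grip_force: 0.0
```

Request:
move_arm --increments "18 27 0 0 0 3.46 255;18 27 0 0 0 3.46 255;18 27 0 0 0 3.46 255;18 27 0 0 0 3.46 255;18 27 0 0 0 3.46 255;18 27 0 0 0 3.46 255;18 27 0 0 0 3.46 255;18 27 0 0 0 3.46 255"

```text
time: 2.83
position: [0.4329, -0.2004, 0.2709]
tool_rot: [2.598, 1.764, -0.0]
ft_force: [1.3, -0.9, -0.6]
grip_width: 0.009
grip_force: 0.0
```

Request:
move_arm --increments "18 27 0 0 0 3.46 255;18 27 0 0 0 3.46 255;18 27 0 0 0 3.46 255;18 27 0 0 0 3.46 255;18 27 0 0 0 3.46 255;18 27 0 0 0 3.46 255;18 27 0 0 0 3.46 255;0 0 0 0 0 0 255"

```text
time: 3.5
position: [0.5602, -0.0051, 0.2707]
tool_rot: [-2.16, -2.278, -0.008]
ft_force: [-1.4, 0.8, -0.5]
grip_width: 0.01
grip_force: 0.0
```

Run:
```python
from h import *
p=ctrl.get_image('wrist'); save(p,'w1.png'); w=cloud(p); X,Y,Z=w[...,0],w[...,1],w[...,2]
s=ctrl.get_state(); M=R.from_rotvec(s['tool_rot']).as_matrix(); print(s['position'],M.round(3).tolist(),s['joint_positions'].round(2))
roi=(abs(X-.575)<.13)&(abs(Y-.01)<.15)
for lo,hi in ((.135,.152),(.153,.175),(.185,.21)):
    m=roi&(Z>lo)&(Z<hi); q=np.stack([X[m],Y[m]],-1)*1000
    if len(q)>5: print(lo,len(q),np.median(Z[m]),cv2.minAreaRect(q.astype(np.float32)))
for t in ('push_spot','handle_grip','sink_top'): print(t,[(np.round(d['centre'],4).tolist(),round(d['score'],2)) for d in ctrl.find_in(t,p)])
# height profile along arm
e=np.array([.103,-.995])
sx=(X-.570)*e[0]+(Y-.050)*e[1]; tx=(X-.570)*.995+(Y-.05)*.103
for a in np.arange(-.03,.12,.006):
    m=roi&(abs(sx-a)<.003)&(abs(tx)<.006)&(Z>.02); print(round(a*1000),m.sum(),np.nanmedian(Z[m]).round(4) if m.any() else None,end=' | ')
```

```text
[ 0.55907526 -0.00839633  0.27057889] [[-0.049, 0.999, 0.0], [0.999, 0.049, 0.003], [0.003, 0.001, -1.0]] [ 0.66  0.17 -0.77  1.59  0.12  1.43 -0.07]
0.135 4824 0.14472167519921597 ((573.5191040039062, 5.441097259521484), (30.99051856994629, 131.98548889160156), 5.5778374671936035)
0.153 524 0.16225724666096653 ((573.3663330078125, 5.253822326660156), (10.038759231567383, 108.31002807617188), 6.409654140472412)
0.185 42 0.18810581288479533 ((581.3033447265625, -41.326805114746094), (1.075477957725525, 7.649864673614502), 76.32896423339844)
push_spot [([0.5694, 0.0091, 0.145], 0.87)]
handle_grip [([0.5778, -0.0424, 0.1834], 0.44)]
sink_top [([0.5655, -0.0424, 0.0186], 0.63)]
-30 0 None | -24 78 0.0303 | -18 156 0.1449 | -12 165 0.1444 | -6 145 0.162 | 0 142 0.1622 | 6 141 0.1621 | 12 88 0.1454 | 18 3409 0.3614 | 24 1613 0.3658 | 30 6017 0.3767 | 36 125 0.1447 | 42 122 0.1447 | 48 119 0.1445 | 54 119 0.1446 | 60 120 0.1446 | 66 113 0.1444 | 72 105 0.1445 | 78 117 0.1443 | 84 122 0.1447 | 90 173 0.147 | 96 162 0.1534 | 102 13 0.1463 | 108 5 0.1457 | 114 0 None |
```

View pics/w1.png

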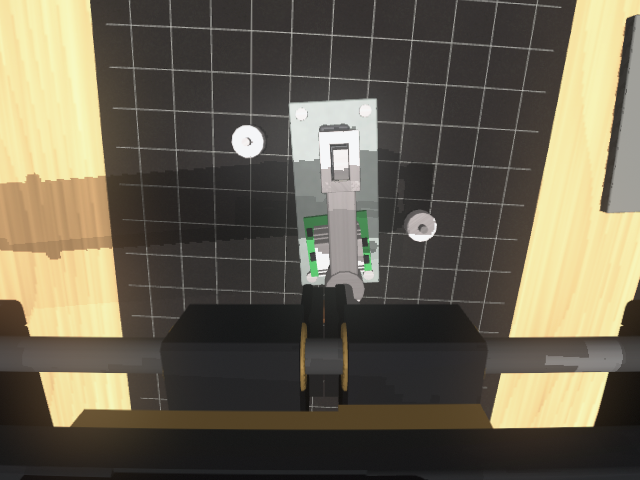

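The wrist view shows the jaw arm from (340,160) at the bar down to (345,290) at the screw, with the motors at (248,142) and (420,227). The measurements agree with the earlier ones. Next I align, tilt 5° to keep the gripper body off the bar top, and descend.

Request:
move_arm --increments "3 6 -10 1 0 0.7 255;3 6 -10 1 0 0.7 255;3 6 -10 1 0 0.7 255;3 6 -10 1 0 0.7 255;3 6 -10 1 0 0.7 255;0 0 -20 0 0 0 255;0 0 -20 0 0 0 255;0 0 -10 0 0 0 255"

```text
time: 4.37
position: [0.5718, 0.0173, 0.1673]
tool_rot: [-2.06, -2.284, -0.094]
ft_force: [0.1, -0.4, 0.4]
grip_width: 0.003
grip_force: 0.0
```

Request:
move_arm --increments "0 0 -4 0 0 0 255;0 0 -2 0 0 0 255;0 0 0 0 0 0 255;0 0 0 0 0 0 255;0 0 0 0 0 0 255;0 0 0 0 0 0 255;0 0 0 0 0 0 255;0 0 0 0 0 0 255"

```text
time: 5.03
position: [0.5735, 0.0172, 0.165]
tool_rot: [-2.063, -2.287, -0.098]
ft_force: [0.2, 0.5, -0.1]
grip_width: 0.006
grip_force: 0.0
```

Run:
```python
from h import *
s=ctrl.get_state(); print(s['position'],R.from_rotvec(s['tool_rot']).as_matrix().round(3).tolist(),s['ft_force'])
```

```text
[0.57347257 0.01716111 0.16501555] [[-0.103, 0.995, -0.002], [0.991, 0.103, 0.087], [0.087, 0.007, -0.996]] [ 0.17963419  0.47054081 -0.06214614]
```

Request:
move_arm --increments "0 0 -7 0 0 0 255;0 0 -6 0 0 0 255;0 0 -5 0 0 0 255;0 0 -5 0 0 0 255;0 0 -5 0 0 0 255;0 0 -5 0 0 0 255;0 0 -5 0 0 0 255;0 0 -5 0 0 0 255"

```text
time: 5.7
position: [0.5731, 0.017, 0.121]
tool_rot: [-2.063, -2.287, -0.096]
ft_force: [-0.6, -0.7, 2.3]
grip_width: 0.003
grip_force: 1.3
```

Request:
move_arm --increments "0 0 -4 0 0 0 255;0 0 -3 0 0 0 255;0 0 -3 0 0 0 255;0 0 -3 0 0 0 255;0 0 -2 0 0 0 255;0 0 -1 0 0 0 255;0 0 0 0 0 0 255;0 0 0 0 0 0 255"

```text
time: 6.37
position: [0.5734, 0.0176, 0.1055]
tool_rot: [-2.062, -2.287, -0.098]
ft_force: [0.2, -0.8, 0.4]
grip_width: 0.006
grip_force: 0.0
```

Request:
move_arm --increments "0 0 -1 0 0 0 255;0 0 -1 0 0 0 255;0 0 -1 0 0 0 255;0 0 -1 0 0 0 255;0 0 -1 0 0 0 255;0 0 -1 0 0 0 255;0 0 -1 0 0 0 255;0 0 -1 0 0 0 255"

```text
time: 7.03
position: [0.5736, 0.0181, 0.0989]
tool_rot: [-2.062, -2.288, -0.099]
ft_force: [-2.7, 0.7, 10.8]
grip_width: 0.003
grip_force: 5.4
```

Run:
```python
from h import *
p=ctrl.get_image('scene'); w=cloud(p); cv2.imwrite('pics/s2.png',cv2.resize(p['frame'][240:360,220:380,::-1],(800,600),interpolation=cv2.INTER_CUBIC))
s=ctrl.get_state(); print(s['position'],s['ft_force'])
```

```text
[0.57359445 0.01814794 0.09874676] [-2.12537467  1.8973451   8.74102855]
```

View pics/s2.png

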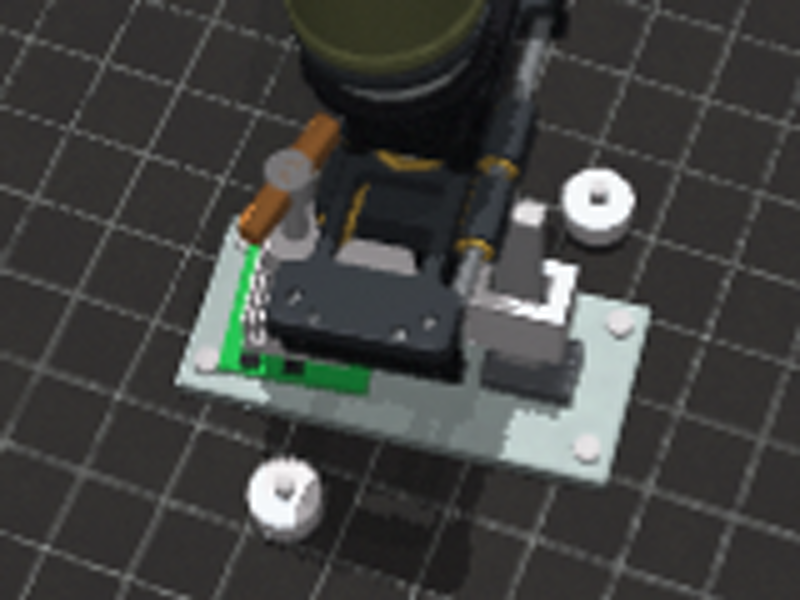

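The jaw is down at the heat sink and the gripper body is clear of the bar at (525,215) and the handle at (290,180). Force is rising towards tilting, so I'll keep pressing slowly.

Request:
move_arm --increments "0 0 -0.5 0 0 0 255;0 0 -0.5 0 0 0 255;0 0 -0.5 0 0 0 255;0 0 -0.5 0 0 0 255;0 0 -0.5 0 0 0 255;0 0 -0.5 0 0 0 255;0 0 0 0 0 0 255;0 0 0 0 0 0 255"

```text
time: 7.75
position: [0.5737, 0.0188, 0.0966]
tool_rot: [-2.061, -2.288, -0.099]
ft_force: [-3.4, 2.3, 14.3]
grip_width: 0.007
grip_force: 6.6
```

Request:
move_arm --increments "0 0 -0.5 0 0 0 255;0 0 -0.5 0 0 0 255;0 0 -0.5 0 0 0 255;0 0 0 0 0 0 255;0 0 0 0 0 0 255;0 0 0 0 0 0 255;0 0 0 0 0 0 255;0 0 0 0 0 0 255"

```text
time: 8.42
position: [0.5738, 0.0189, 0.0961]
tool_rot: [-2.062, -2.288, -0.099]
ft_force: [-6.9, 1.4, 18.6]
grip_width: 0.003
grip_force: 9.6
```

Run:
```python
from h import *
p=ctrl.get_image('scene'); w=cloud(p); X,Y,Z=w[...,0],w[...,1],w[...,2]
sx=(X-.570)*.103+(Y-.050)*-.995; tx=(X-.570)*.995+(Y-.05)*.103
for a in np.arange(-.024,.11,.006):
    m=(abs(sx-a)<.003)&(abs(tx)<.012)&(Z>.02)&(Z<.2); print(round(a*1000),m.sum(),np.round(np.percentile(Z[m],[50,90]),4) if m.any() else None,end=' | ')
hsv=cv2.cvtColor(p['frame'],cv2.COLOR_RGB2HSV)
m=(abs(X-.58)<.05)&(abs(Y+.05)<.05)&(Z>.1)&(hsv[...,1]>150); print('\nhandle',m.sum(),np.median(Z[m]),X[m].mean(),Y[m].mean())
s=ctrl.get_state(); print(s['position'],s['ft_force'])
```

```text
-24 33 [0.028  0.0904] | -18 63 [0.0798 0.0929] | -12 62 [0.0862 0.1186] | -6 88 [0.1169 0.1585] | 0 105 [0.135  0.1853] | 6 84 [0.1113 0.1914] | 12 67 [0.0962 0.1919] | 18 34 [0.0922 0.1767] | 24 11 [0.1134 0.1297] | 30 9 [0.109 0.199] | 36 6 [0.1957 0.1993] | 42 10 [0.1178 0.1962] | 48 14 [0.0977 0.1984] | 54 20 [0.0962 0.1958] | 60 14 [0.0962 0.0995] | 66 14 [0.0957 0.0984] | 72 28 [0.0984 0.1862] | 78 9 [0.0967 0.1853] | 84 0 None | 90 46 [0.1456 0.1532] | 96 67 [0.1448 0.1531] | 102 48 [0.1489 0.1539] | 108 21 [0.1014 0.1515] | 
handle 135 0.15178396718382792 0.5854042404041621 -0.04092865075035591
[0.57378655 0.01883968 0.09607731] [-6.49034101  1.32833458 19.26700992]
```

Force is about 19 N and steep, with the arm tilted about 0.06 rad, so the jaw has bound. Retreating straight up and moving off to look.

Request:
move_arm --increments "0 0 5 0 0 0 255;0 0 10 0 0 0 255;0 0 20 0 0 0 255;0 0 25 0 0 0 255;0 0 30 -1 0 0 255;0 0 30 -2 0 0 255;0 0 30 -2 0 0 255;0 -12 10 0 0 0 255"

```text
time: 9.13
position: [0.5748, 0.0104, 0.2584]
tool_rot: [2.094, 2.338, 0.005]
ft_force: [0.8, 1.2, 0.5]
grip_width: 0.002
grip_force: 0.0
```

Request:
move_arm --increments "0 -30 0 0 0 0 100;0 -30 0 0 0 0 100;0 -30 0 0 0 0 100;0 -30 0 0 0 0 100;0 -20 0 0 0 0 100;0 0 0 0 0 0 100;0 0 0 0 0 0 100;0 0 0 0 0 0 100"

```text
time: 9.8
position: [0.5732, -0.1338, 0.253]
tool_rot: [-2.102, -2.332, 0.002]
ft_force: [-0.1, 0.9, 0.2]
grip_width: 0.524
grip_force: 0.0
```

```bash
cat > look.py <<'E'
from h import *
import sys
s=ctrl.get_state(); M=R.from_rotvec(s['tool_rot']).as_matrix(); print(s['position'],'closing yaw',np.degrees(np.arctan2(M[1,1],M[0,1])),M[:,2].round(3),s['grip_width'],s['joint_positions'].round(2))
for n in ('wrist','top','scene'):
    p=ctrl.get_image(n); w=cloud(p); X,Y,Z=w[...,0],w[...,1],w[...,2]; save(p,sys.argv[1]+n+'.png')
    hsv=cv2.cvtColor(p['frame'],cv2.COLOR_RGB2HSV)
    m=(abs(X-.58)<.05)&(abs(Y+.05)<.05)&(Z>.12)&(Z<.165)&(hsv[...,1]>120)&(hsv[...,0]<25)
    q=np.stack([X[m],Y[m]],-1)*1000
    if len(q)>5: print(n,'handle',len(q),np.median(Z[m]),q.mean(0),cv2.minAreaRect(q.astype(np.float32)))
    sx=(X-.570)*.103+(Y-.050)*-.995; tx=(X-.570)*.995+(Y-.05)*.103
    m=(abs(tx)<.008)&(Z>.08)&(Z<.105)&(sx>-.02)&(sx<.09)
    if m.sum()>20: c=np.polyfit(sx[m],Z[m],1); print(n,'arm slope',c,m.sum())
    for t in ('sink_top',): print([(np.round(d['centre'],4).tolist(),round(d['score'],2)) for d in ctrl.find_in(t,p)])
    m=(abs(X-.58)<.06)&(abs(Y+.05)<.06)&(Z<.03)&(hsv[...,1]>120)&(hsv[...,0]>45)&(hsv[...,0]<80)
    q=np.stack([X[m],Y[m]],-1)*1000
    if len(q)>5: print('pcb',len(q),cv2.minAreaRect(q.astype(np.float32)))
E
python3 look.py a
```

```text
[ 0.57316485 -0.13384373  0.25301012] closing yaw 5.939046116599574 [-0.003  0.001 -1.   ] 0.523710776252354 [ 0.77  0.24 -0.69  1.54  0.16  1.42  0.17]
wrist handle 1301 0.15376511359662304 [578.33906783 -46.37739865] ((578.468994140625, -46.42644500732422), (10.648908615112305, 62.535465240478516), 79.56490325927734)
wrist arm slope [0.0550417  0.09479294] 2119
[([0.5737, -0.0652, 0.0198], 0.73)]
top handle 102 0.15294170259329049 [579.94730128 -46.02106699] ((579.962890625, -46.26520919799805), (11.959421157836914, 64.81234741210938), 80.16761779785156)
top arm slope [0.06142023 0.09420254] 285
[([0.5646, -0.0616, 0.0235], 0.57)]
pcb 189 ((578.9381103515625, -49.71771240234375), (67.15557098388672, 66.75982666015625), 9.311405181884766)
scene handle 127 0.15061476695537968 [581.19938859 -45.78162727] ((578.039794921875, -46.29905319213867), (13.540693283081055, 65.64154052734375), 79.85285186767578)
scene arm slope [0.04284254 0.09341612] 339
[([0.5948, -0.0443, 0.0271], 0.69)]
pcb 230 ((581.6637573242188, -50.34090805053711), (64.70822143554688, 68.83729553222656), 9.365219116210938)
```

Arm slope is about 0.055, so it is bound, and the board and sink have not moved. Handle centre is (0.579, -0.046), top z 0.153, long axis at -10°. I'll go above it, with the closing axis at about 80° and a 3° lean to match the screw.

Request:
move_arm --increments "1 11 0 0 0 6.72 100;1 11 0 0 0 6.72 100;1 11 0 0 0 6.72 100;1 11 0 0 0 6.72 100;1 11 0 0 0 6.72 100;1 11 0 0 0 6.72 100;0 11 0 0 0 6.72 100;0 11 0 0 0 6.72 100"

```text
time: 10.77
position: [0.5792, -0.0458, 0.2532]
tool_rot: [-0.812, -3.034, 0.004]
ft_force: [0.4, -0.2, -0.3]
grip_width: 0.61
grip_force: 0.0
```

Request:
move_arm --increments "0 3 -13 0 0 6.72 100;0 0 -13 0 0 6.72 100;0 0 -13 0 0 6.72 100;0 0 -14 -1.6 -0.16 0 100;0 0 0 -1.6 -0.16 0 100;0 0 0 0 0 0 100;0 0 0 0 0 0 100;0 0 0 0 0 0 100"

```text
time: 11.43
position: [0.5799, -0.0435, 0.2013]
tool_rot: [0.277, 3.116, -0.09]
ft_force: [0.8, -1.1, 0.1]
grip_width: 0.61
grip_force: 0.0
```

```bash
python3 look.py b
```

```text
[ 0.57990679 -0.0435171   0.20130344] closing yaw 79.80196013489844 [ 0.007 -0.059 -0.998] 0.6097762332159212 [ 0.75  0.29 -0.9   1.64  0.29  1.33  1.19]
wrist handle 1316 0.1535558444988602 [576.16476185 -45.95292057] ((578.09912109375, -46.3773193359375), (10.854928016662598, 61.945701599121094), 79.38689422607422)
wrist arm slope [0.05609748 0.09480843] 2940
[([0.558, -0.051, 0.0207], 0.68)]
pcb 950 ((577.5254516601562, -50.66267776489258), (67.28641510009766, 67.38239288330078), 10.05771255493164)
top arm slope [0.06037046 0.09412844] 206
[]
pcb 15 ((556.6868286132812, -21.393726348876953), (30.640979766845703, 2.7804534435272217), 9.247007369995117)
scene handle 102 0.15062904656911835 [589.25964921 -47.05015336] ((584.5750122070312, -47.070274353027344), (13.504864692687988, 52.85272216796875), 81.71363830566406)
scene arm slope [0.04821274 0.09324215] 329
[([0.5951, -0.0437, 0.0282], 0.77)]
pcb 236 ((581.3406372070312, -50.397789001464844), (65.53650665283203, 68.29783630371094), 10.293928146362305)
```

View pics/bwrist.png

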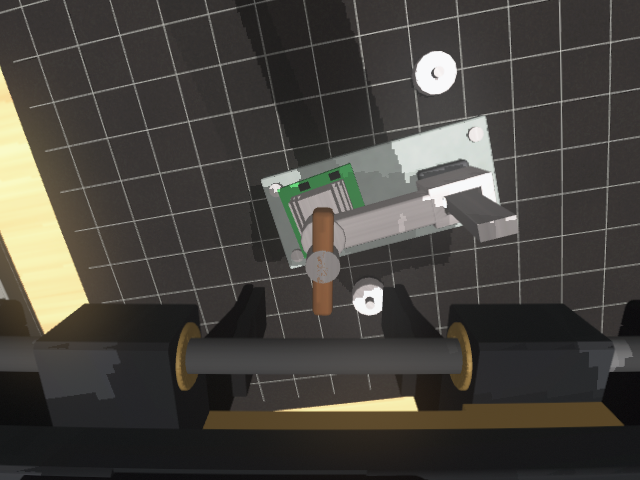

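The handle at (322,262) is centred between the open fingers at (255..395, 330) and aligned. Descending to grip it.

Request:
move_arm --increments "0 -0.6 -12 0 0 0 100;0 -0.6 -12 0 0 0 100;0 -0.6 -12 0 0 0 100;-0.3 -0.6 -12 0 0 0 100;-0.3 -0.6 -10 0 0 0 100;0 -0.6 -10 0 0 0 100;0 -0.2 -5 0 0 0 100;0 0 0 0 0 0 100"

```text
time: 12.4
position: [0.5777, -0.0477, 0.1254]
tool_rot: [0.278, 3.12, -0.09]
ft_force: [0.1, -0.3, -0.0]
grip_width: 0.607
grip_force: 0.0
```

Request:
move_arm --increments "0 0 0 0 0 0 180;0 0 0 0 0 0 255;0 0 0 0 0 0 255;0 0 0 0 0 0 255;0 0 0 0 0 0 255;0 0 0 0 0 0 255;0 0 0 0 0 0 255;0 0 0 0 0 0 255" --grip_force 20

```text
time: 13.07
position: [0.5788, -0.0479, 0.1274]
tool_rot: [0.278, 3.117, -0.091]
ft_force: [-1.4, -1.2, 1.4]
grip_width: 0.224
grip_force: 20.0
```

Opening is 19 mm, so the pads are on the round hub rather than the 12 mm bar. I'll grip harder, turn, and then check that it really turned.

Request:
move_arm --increments "0 0 0 0 0 0 255;0 0 0 0 0 0 255;0 0 -0.1 0.04 -0.385 -6.98 255;0 0 -0.1 0.04 -0.385 -6.98 255;0 0 -0.1 0.04 -0.385 -6.98 255;0 0 -0.1 0.04 -0.385 -6.98 255;0 0 -0.1 0.04 -0.385 -6.98 255;0 0 0 0 0 0 255" --grip_force 50

```text
time: 13.73
position: [0.579, -0.0472, 0.1269]
tool_rot: [1.199, 2.875, -0.08]
ft_force: [0.2, -0.3, 2.5]
grip_width: 0.212
grip_force: 50.0
```

```bash
python3 look.py c; python3 -c "
from bench import ctrl;s=ctrl.get_state();print(s['ft_force'],s['torque'])"
```

```text
[ 0.57904209 -0.04715491  0.1269079 ] closing yaw 44.66289213725991 [ 0.004 -0.057 -0.998] 0.21209440528073586 [ 0.65  0.33 -0.77  1.73  0.31  1.19  0.57]
wrist handle 2270 0.1525699938289607 [573.96549123 -41.62699631] ((578.62158203125, -46.51157760620117), (11.452873229980469, 63.23357391357422), 44.013065338134766)
wrist arm slope [0.05774082 0.09466744] 5810
[([0.5617, -0.0437, 0.0287], 0.93)]
pcb 1226 ((556.5404663085938, -54.50996780395508), (24.50780487060547, 67.80730438232422), 9.481693267822266)
top arm slope [0.06873077 0.09370278] 202
[]
pcb 17 ((556.5328369140625, -21.64305877685547), (30.327465057373047, 3.204547166824341), 8.930802345275879)
scene handle 13 0.15089857115833283 [601.71357024 -65.93551314] ((601.4542846679688, -66.50868225097656), (9.030289649963379, 3.2681846618652344), 45.49017333984375)
scene arm slope [0.02092651 0.09329859] 143
[([0.5995, -0.0467, 0.0262], 0.69), ([0.4541, -0.3993, 0.0359], 0.64)]
pcb 235 ((579.8703002929688, -50.553802490234375), (68.73786926269531, 70.53470611572266), 7.995368957519531)
[0.52517624 0.7450128  3.04231571] [ 0.25889003 -0.30551744  0.03670857]
```

View pics/cwrist.png

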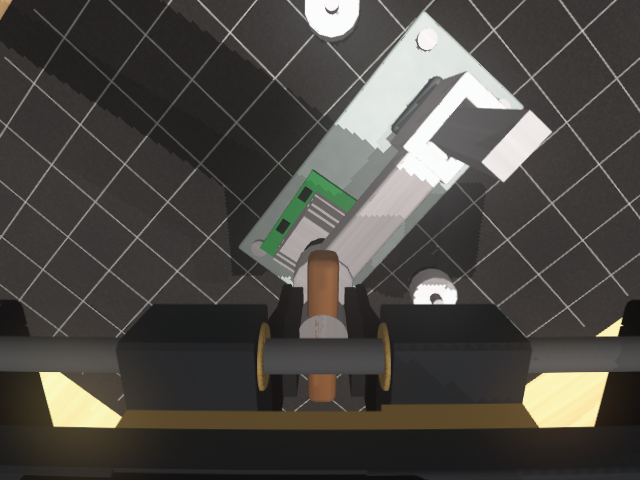

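The handle turned with the gripper, from 79.6° to 44.0°. Another 84° or so follows.

Request:
move_arm --increments "0 0 -0.1 0.04 -0.385 -6.98 255;0 0 -0.1 0.04 -0.385 -6.98 255;0 0 -0.1 0.04 -0.385 -6.98 255;0 0 -0.1 0.04 -0.385 -6.98 255;0 0 -0.1 0.04 -0.385 -6.98 255;0 0 -0.1 0.04 -0.385 -6.98 255;0 0 -0.2 0.04 -0.385 -6.98 255;0 0 0 0 0 0 255"

```text
time: 14.7
position: [0.5798, -0.0468, 0.1263]
tool_rot: [2.269, 2.11, -0.051]
ft_force: [3.0, 1.9, 1.8]
grip_width: 0.213
grip_force: 50.0
```

Request:
move_arm --increments "0 0 -0.1 0.04 -0.385 -6.98 255;0 0 -0.1 0.04 -0.385 -6.98 255;0 0 -0.1 0.04 -0.385 -6.98 255;0 0 -0.1 0.04 -0.385 -6.98 255;0 0 -0.1 0.04 -0.385 -6.98 255;0 0 0 0 0 0 255;0 0 0 0 0 0 255;0 0 0 0 0 0 255"

```text
time: 15.37
position: [0.5804, -0.0469, 0.126]
tool_rot: [2.787, 1.337, -0.025]
ft_force: [5.0, 1.2, 2.3]
grip_width: 0.213
grip_force: 50.0
```

```bash
python3 look.py d; python3 -c "
from bench import ctrl;s=ctrl.get_state();print(s['ft_force'],s['torque'])"
```

```text
[ 0.58043019 -0.04689847  0.12602455] closing yaw -38.698883124724816 [ 0.007 -0.052 -0.999] 0.21348837319327887 [ 0.48  0.28 -0.56  1.74  0.22  1.16 -0.82]
wrist handle 2382 0.1518815019433603 [582.43333292 -41.4804871 ] ((578.8128051757812, -46.266380310058594), (63.2228889465332, 11.416150093078613), 50.62682342529297)
wrist arm slope [0.06071024 0.09488948] 6223
[([0.6006, -0.0392, 0.0228], 0.58)]
pcb 1214 ((601.7810668945312, -46.539634704589844), (20.71147346496582, 67.34921264648438), 11.058302879333496)
top arm slope [0.3297764  0.09736869] 37
[]
scene handle 64 0.14858948494590718 [593.85518495 -29.00760186] ((592.4578247070312, -29.958274841308594), (23.275705337524414, 12.002470970153809), 49.464569091796875)
scene arm slope [0.03090507 0.09373458] 319
[([0.4395, 0.4168, 0.0216], 0.74), ([0.5969, -0.0457, 0.0243], 0.6)]
pcb 241 ((579.064208984375, -51.25242614746094), (70.35527801513672, 68.38102722167969), 10.494784355163574)
[5.08651367 1.98405547 2.86572709] [ 0.43543941 -1.07399609  0.03908291]
```

The handle turned 119° in all. Letting go and retreating.

Request:
move_arm --increments "0 0 0 0 0 0 200;0 0 0 0 0 0 100;0 0 0 0 0 0 100;0 0 0 0 0 0 100;0 0 0 0 0 0 100;0 0 0 0 0 0 100;0 0.3 5 0 0 0 100;0 0.6 10 0 0 0 100"

```text
time: 16.33
position: [0.5774, -0.0469, 0.1394]
tool_rot: [2.793, 1.332, -0.035]
ft_force: [-0.1, 0.2, -0.4]
grip_width: 0.587
grip_force: 0.0
```

Request:
move_arm --increments "0 1 20 0 0 0 100;0 1 25 0 0 0 100;0 1 30 0 0 0 100;0 0 30 0 0 0 100;0 -30 10 0 0 0 100;0 -40 0 0 0 0 100;0 -40 0 0 0 0 100;0 -40 0 0 0 0 100"

```text
time: 17.0
position: [0.5788, -0.195, 0.2573]
tool_rot: [2.789, 1.332, -0.028]
ft_force: [0.5, 0.0, 0.3]
grip_width: 0.611
grip_force: 0.0
```

Request:
move_arm --increments "0 -30 0 0 0 0 100;0 -30 0 0 0 0 100;0 -20 0 0 0 0 100;0 0 0 0 0 0 100;0 0 0 0 0 0 100;0 0 0 0 0 0 100;0 0 0 0 0 0 100;0 0 0 0 0 0 100"

```text
time: 17.67
position: [0.5792, -0.2719, 0.2558]
tool_rot: [2.79, 1.334, -0.03]
ft_force: [-0.6, 1.3, -0.2]
grip_width: 0.609
grip_force: 0.0
```

```bash
python3 look.py e
python3 - <<'E'
import cv2,numpy as np
a=cv2.imread('pics/etop.png')[120:300,240:400];b=cv2.imread('pics/escene.png')[240:360,220:380]
cv2.imwrite('pics/e.png',np.hstack([cv2.resize(a,(400,450)),cv2.resize(b,(400,450))]))
E
```

```text
[ 0.57915819 -0.27194812  0.25581258] closing yaw -38.83706768195902 [ 0.004 -0.053 -0.999] 0.6088726433226423 [ 0.72  0.3  -0.43  1.44  0.17  1.41 -0.41]
wrist handle 233 0.1508306986736262 [560.82504047 -71.33589531] ((559.834228515625, -70.36442565917969), (4.696194648742676, 12.1342134475708), 58.46675109863281)
[([0.5701, -0.0737, 0.0277], 0.56)]
pcb 1196 ((577.641357421875, -50.81753921508789), (66.92819213867188, 68.32254028320312), 9.73652172088623)
top handle 105 0.15147985122379837 [579.04661709 -43.91543582] ((579.0753784179688, -45.568397521972656), (61.90006637573242, 11.383198738098145), 50.1909294128418)
top arm slope [0.06688122 0.09413179] 282
[([0.5598, -0.0557, 0.0259], 0.85)]
pcb 166 ((578.0662841796875, -49.74879837036133), (66.43603515625, 66.69058990478516), 10.924099922180176)
scene handle 130 0.14996515185923498 [581.47205266 -44.36653412] ((579.0418701171875, -45.90934753417969), (63.33386993408203, 12.87794303894043), 50.78989028930664)
scene arm slope [0.03927091 0.09347294] 312
[([0.5951, -0.0445, 0.026], 0.68), ([0.5842, 0.0202, 0.0163], 0.28)]
pcb 239 ((578.8367309570312, -51.77383804321289), (69.46186065673828, 68.82748413085938), 10.398272514343262)
```

View pics/e.png

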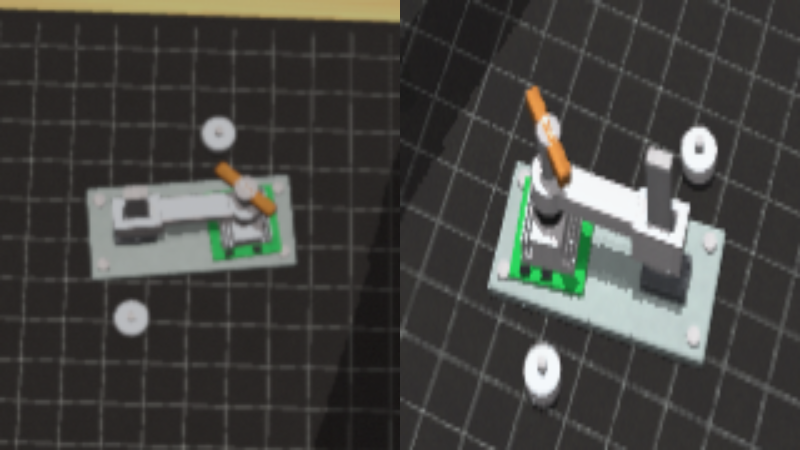

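The views show the jaw down and tilted, its pad on the heat sink at (245,225). The handle is turned, the motors at (218,133) and (131,317) are untouched, and the robot is clear. Handing in.

```bash
python3 -c "
from bench import ctrl; print(ctrl.close_job())"
```

```text
the job is handed in; nothing more can be done
None
```

The heat sink is clamped: the jaw was pressed down until it bound (about 19 N, tilted roughly 0.06 rad), then the handle was turned about 119° clockwise and released. The heat sink and nearby motors show no movement in the last pictures, and the job was handed in at about 18 s; no verdict came back.

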